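Hold a spring clip open around a circuit card's edge

ROBOT

A 6-joint arm with a two-finger parallel gripper is mounted at the origin on a cart in front of the work surface, level with it; the furniture and walls round the work are solid. World frame = base frame: x ahead of the robot, y to its left, z up, the work surface at z = 0. Lengths are in mm, angles in rad, forces in N, time in s.
With the tool pointing down it reaches from about 350 to 850 mm from the base axis. Payload 8.1 kg.
Tool frame: the origin (TCP) lies at the very end of the fingers, on their centre line; the grasp point (between the pads) lies 19 mm behind it; z points along the fingers, y is the line along which they close (so a half turn about z gives the same grasp; the last joint's range is limited). The gripper opens to 85 mm and grips with 20 to 120 N. Pads are 22 mm wide; open, the fingers measure 114 mm over their backs; the gripper's body (76 mm by 85 mm) begins 54 mm behind the grasp point. The pads swing forward as they close: fully open they stand 13 mm farther back than shut.
Start: joints at [-1.421, 0.13, 1.488, -0, 1.523, -0.085], TCP at [139.609, -583.536, 231.292] pointing down, gripper open.
Joint ranges: [-2.96, 2.96], [-0.89, 2.26], [0.02, 2.5], [-1.34, 4.48], [0, 2.73], [-2.66, 2.66]. Speed limits (rad/s): [2.39, 2.39, 2.79, 3.14, 3.14, 3.14].

INTERFACE

Orientations are given as a unit quaternion [x, y, z, w].
In Python, from cell import robot, cams gives the robot as it stands. The module is installed in compiled form; this text tells all that it offers.
- The arm moves only by the shell command python3 -m crank 'ROWS'. ROWS is JSON, a list of rows, each a list of 7 numbers: the shift along the tool's x, y, z in m, then the turn, a rotation vector about the tool's x, y, z in rad, then the opening in per cent of the stroke, from 0 (shut) to 100 (fully open). In form: [[tx, ty, tz, ax, ay, az, gripper], ...]. A call has 1 to 12 rows; each row is the pose to reach, as a shift and turn from the pose commanded when the call began, along the tool's axes at that moment; what a row does not reach only later rows make up. A row lasts 1/10 s, in which the tool goes at most 50 mm and 8.59 degrees, less where a joint would pass 70% of its speed; a pose out of reach is approached as far as the arm can. A call with a gripper value outside its range is refused whole. The fingers move at their own pace and stop on an object; the grip force is fixed at half the most. Time passes only in rows, so rows that repeat a pose let the fingers close. It gives the time, the measured TCP pose, the force and the opening at its end, in the units of the state.
- robot.state(): the state, without advancing time (a new reading comes with each control period).
- cams.camera(name): name is "side" or "top"; returns a dict with "frame" (384x512x3 uint8, red, green, blue), "z_map" (384x512 float32, mm along the optical axis (not along the pixel's ray), 0 where there is no reading), "K" (3x3 intrinsics, pixels), "k1" (the pictures are not rectified: a ray, as slopes to the right and down, at radius r is drawn at 1 + k1 r^2 times it, then the intrinsics apply), "R" (3x3) and "t" (3): a world point X has camera coordinates R X + t. Camera axes: x right, y down, z forward; pixel columns grow to the right and rows downward; lengths in mm; the calibration is good to about 2 mm. A picture is of the moment at which its call begins.
- robot.close_job(): hands the job in, once; it reports no verdict.
The state is a dict: "clock": time; "q": joint angles; "qvel": joint speeds; "joint_efforts": joint torques, N m; "tcp_pos": TCP position; "tcp_rot": TCP orientation; "wrist_force": force on the tool from outside, world axes, zero at the start; "wrist_torque": the same for the moment, N m; "gripper_width": finger opening in mm.
Only numpy, scipy, OpenCV 4.12 (cv2) and the standard library are available. Lean on these libraries where they do the work, as an engineer would, in place of code of your own. Each camera call takes 0.05 s, during which the arm holds its last target. There are 200 camera calls.

TASK

Take the spring clip by its two red handles, squeeze it open and pull it straight up out of the clip rack, past the two sprung catches that hold its pin. Bring it, still squeezed fully open and upright, over the circuit card and lower it until the open jaws straddle the copper patch in the middle of the card's top edge, one jaw on each side, square to the card, the card about halfway up between jaw lips and hinge pin and touching nothing. Finish there, still holding the clip gaping around the card edge, so that I can slip a heat spreader in; do not let go, and leave the reel, radio module, bottle and tape where they are.

Things in the scene. Friction and masses are not known exactly. Their poses are not given: they have to be found in the camera images.
- clip: Steel spring clip with red handle ends, 80 g, parked upright. Origin: middle of its hinge pin (6 mm thick, 66 mm long along y). z points up from jaws to handles, x is the direction in which handles and jaws open and close; symmetric, so half a turn about z changes nothing. A block at the pin reaches 5 mm below it.
- clip_handles (a point): Point midway between the clip's two round red handle bars, 47 mm above the pin. Bars: 9 mm thick, 34 mm long along y. Closed: 45 mm above the pin, 61 mm over their outsides (along x). Squeezed to the stop: 49 mm above the pin, 27 mm over the outsides. Squeezing takes about 4 N at first, about 7 N fully open. Axes as the clip.
- clip_mouth (a point): Point midway between the ends of the jaw lips, 46 mm below the pin. Jaws are 26 mm wide (y); closed they almost meet, fully open their insides are about 33 mm apart at the lips. Axes as the clip.
- clip_left (a joint): opening angle of each jaw lever (both move alike): 0 closed, grows as the handles are squeezed, 0.36 rad fully open at its stop
- clip_rack: Grey clip rack, fixed to the bench; base 76 x 92 x 8 mm, origin under the centre of the base, z up, y along the parked clip's pin; the parked clip's axes agree with it. Two notched uprights at y = -20.5 and +20.5 mm, 71.5 mm high, carry the pin. Between them the jaws have room to open while parked.
- rack_seat (a point): where the middle of the parked clip's pin sits, 65 mm above the bench. At y = -27.5 mm (from its +x side) and y = +27.5 mm (from its -x side) a brass sprung catch leans over the pin (top 77 mm above the bench); a straight upward pull of 6 to 12 N in all pushes both aside. Axes as the rack.
- card_stand: Black card stand fixed to the bench, base 64 x 110 x 12 mm, origin under its centre, z up. A green circuit card stands in it in its y-z plane (80 mm wide along y, 3 mm thick along x), held at the side edges by 12 mm thick guides at y = -43.5 and +43.5 mm, 68 mm high.
- card_edge (a point): middle of the circuit card's top edge, where the copper patch (26 mm wide) is; 105 mm above the bench; axes as the card stand
- reel: solder reel, orange ends, 56 mm across, 29 mm high, origin under its centre; leave alone
- radio: black radio module 115 x 65 x 40 mm, origin under its centre; leave alone
- dropper: small brown dropper bottle 33 mm across, 102 mm high, origin under its centre; leave alone
- tape: roll of black tape, 62 mm across, 19 mm high, origin under its centre; leave alone
Not all that is in view belongs to the job. Leave any blue or turquoise look-alike of the clip alone. There is more than one size of the clip_rack; the job needs the larger.

How it is judged:
By the outcome, as a careful person would: the job done as asked, in the order asked, and still so for the second after the job is handed in, while the arm keeps its last pose, push and grip.
It also fails if it takes over 32 s, if anything falls off the work surface, if the arm or the gripper's body presses on something with over 40 N, if the wrist force passes 120 N, or if a joint passes its speed limit or range.

## Working session

There is one attempt and no reset: what is moved stays moved. The work goes in short steps, Python scripts to look and compute and a shell command to move; the robot and the scene stay as the last step left them, time stands still between calls to the robot, and variables do not carry over. Pictures are saved under pics/ and viewed, on a budget of 10 in all, crops included, one or two more only if the job needs it, and the job is handed in when it is done.

```bash
mkdir -p pics; cat > h.py <<'E'
import numpy as np, cv2
from cell import robot, cams
def snap(n):
    c=cams.camera(n); np.savez(f'{n}.npz',**c); return c
def world(c):
    h,w=c['z_map'].shape; K=c['K']
    v,u=np.mgrid[:h,:w].astype(float)
    xd=(u-K[0,2])/K[0,0]; yd=(v-K[1,2])/K[1,1]; x,y=xd.copy(),yd.copy()
    for _ in range(15):
        f=1+c['k1']*(x*x+y*y); x,y=xd/f,yd/f
    z=c['z_map']; P=np.stack([x*z,y*z,z],-1)
    W=(P-c['t'])@c['R']; W[z==0]=np.nan; return W
def proj(c,X):
    p=c['R']@np.asarray(X,float)+c['t']; x,y=p[0]/p[2],p[1]/p[2]; f=1+c['k1']*(x*x+y*y)
    return c['K'][0,0]*x*f+c['K'][0,2], c['K'][1,1]*y*f+c['K'][1,2]
def save(c,name,box=None,s=1):
    im=c['frame'][:,:,::-1]
    if box: im=im[box[1]:box[3],box[0]:box[2]]
    cv2.imwrite(f'pics/{name}.png',cv2.resize(im,None,fx=s,fy=s,interpolation=cv2.INTER_CUBIC))
E
python3 - <<'E'
from h import *
print(robot.state())
for n in('top','side'):
    c=snap(n); save(c,n+'0',None,1.5); print(n,c['K'].tolist(),c['k1'],c['R'].round(3).tolist(),c['t'])
E
```

```text
{'clock': 0.0, 'q': array([-1.42137217e+00,  1.31185454e-01,  1.48931113e+00,  1.29090490e-05,
        1.52295797e+00, -8.53898006e-02]), 'qvel': array([ 5.44687976e-04,  7.04233967e-04, -4.08619844e-04, -4.98288499e-04,
        9.58024525e-05,  3.27926934e-04]), 'joint_efforts': array([-1.34418701e-04, -5.69392061e+01, -5.00562823e+01, -3.84221694e-04,
        1.46655750e-02, -1.64530832e-05]), 'tcp_pos': array([ 139.54730958, -582.98089726,  230.21241331]), 'tcp_rot': array([ 9.93115321e-01,  1.17137070e-01, -2.33576663e-05, -9.30676546e-04]), 'wrist_force': array([ 0.5249092 , -0.39047907,  0.29737644]), 'wrist_torque': array([-0.04150838,  0.02594889, -0.02556826]), 'gripper_width': 85.39997869927822}
top [[426.2395036211009, 0.0, 248.46526847761174], [0.0, 426.2395036211009, 191.66803220122787], [0.0, 0.0, 1.0]] -0.10175867855307132 [[0.026, -0.999, -0.023], [-0.985, -0.022, -0.17], [0.17, 0.027, -0.985]] [  75.00289453  509.98874807 1038.90866261]
side [[389.2557528472782, 0.0, 252.07934760467836], [0.0, 389.2557528472782, 187.66876030336763], [0.0, 0.0, 1.0]] -0.13172613816943443 [[0.914, -0.404, -0.02], [-0.219, -0.451, -0.865], [0.341, 0.795, -0.501]] [-447.03173302  222.11495586  657.32693196]
```

View pics/top0.png

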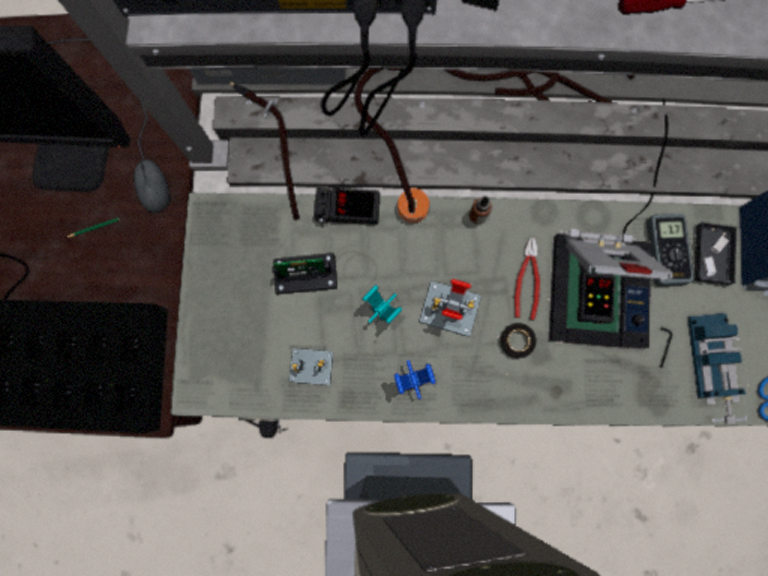

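View pics/side0.png

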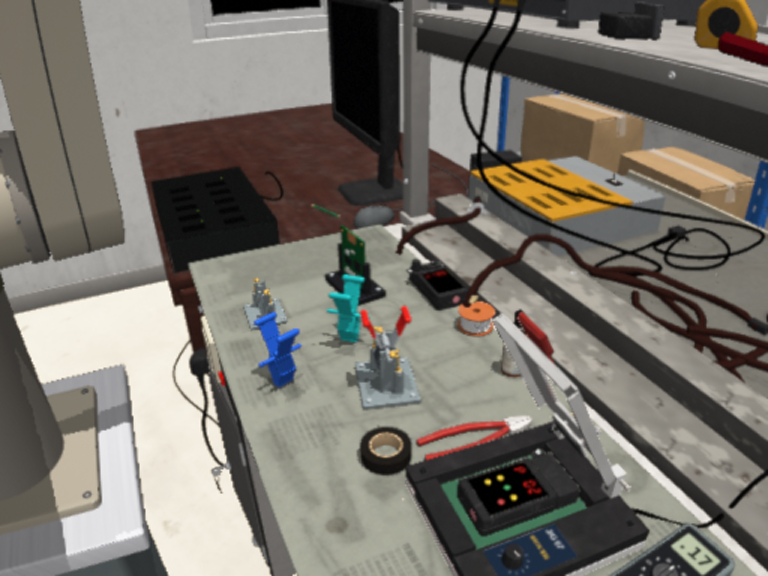

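Candidates in the top picture: the red-handled clip in the larger rack at (455,300), the turquoise look-alike at (380,305) and the blue one at (415,380). Racks are the larger at (450,308) and a small empty one at (310,367). I choose the red clip in the larger rack; the card stand is at (305,272). Next, a close crop and measurements.

```bash
cat > m.py <<'E'
from h import *
def load(n): return dict(np.load(f'{n}.npz'))
E
python3 - <<'E'
from m import *
T,S=load('top'),load('side')
def crop(c,b,s): return cv2.resize(c['frame'][b[1]:b[3],b[0]:b[2],::-1],(s,int(s*(b[3]-b[1])/(b[2]-b[0]))),interpolation=cv2.INTER_CUBIC)
a=np.hstack([crop(T,(270,175,330,235),390),crop(S,(225,190,285,275),390)[:390]]) if 0 else None
A=crop(T,(270,175,330,235),390);B=crop(S,(230,195,290,275),390)[:520]
C=crop(T,(175,155,235,205),390)
im=np.zeros((600,800,3),np.uint8);im[:260,:390]=A[40:300];im[270:595,:390]=C[:325];im[:520,400:790]=B
cv2.imwrite('pics/crop1.png',im)
for n,c in(('top',T),('side',S)):
    W=world(c); f=c['frame'].astype(int); r,g,b=f[...,0],f[...,1],f[...,2]
    near=(np.abs(W[...,0]-560)<250)&(W[...,1]<250)
    red=(r>120)&(g<70)&(b<70)
    k,l,st,ce=cv2.connectedComponentsWithStats(red.astype(np.uint8))
    for i in range(1,k):
        if st[i,4]>15:
            P=W[(l==i)]; P=P[~np.isnan(P[:,0])]
            if len(P): print(n,'red',ce[i].round(1),st[i,4],np.median(P,0).round(1),P.min(0).round(),P.max(0).round())
    gr=(g>r+15)&(g>b+8)&(W[...,2]>20)
    P=W[gr&(W[...,2]<130)&(W[...,0]<900)&(W[...,0]>300)&(np.abs(W[...,1])<500)]
    print('green',len(P),np.median(P,0),P.min(0),P.max(0))
W=world(T)
for px in((300,205),(203,182),(207,245),(253,203),(277,253),(232,137),(275,137),(320,140),(346,227)): print(px,W[px[1],px[0]].round(1))
E
```

```text
top red [346.4 189.6] 96 [ 526.7 -167.7    8.9] [ 472. -187.   -3.] [ 576. -162.   16.]
top red [356.9 191.9] 104 [ 520.4 -196.7    9.3] [ 466. -203.    4.] [ 576. -188.   14.]
top red [306.9 188.7] 43 [506.  -53.4 113.9] [501. -68. 111.] [513. -39. 119.]
top red [300.8 209.1] 51 [457.4 -39.5 114.4] [450. -54.  93.] [467. -25. 118.]
green 637 [ 513.32063799 -260.90631746   24.15441023] [ 446.30781201 -341.67769336   20.00372979] [580.00844062 248.92074463 108.83703211]
side red [268.  213.4] 88 [500.4 -53.5 101.5] [493. -67.  86.] [509. -40. 114.]
side red [244.4 214.9] 55 [455.2 -49.2 110.1] [448. -55.  88.] [463. -27. 114.]
side red [354.6 217.2] 72 [ 505.4 -290.9  238. ] [ 502. -306.  236.] [ 508. -270.  240.]
side red [147.3 251.6] 21 [284.8 169.1 -83.8] [282. 166. -94.] [287. 189. -80.]
side red [315.3 288. ] 175 [ 540.1 -176.2    6.4] [ 467. -201.    2.] [ 576. -163.    9.]
side red [298.3 301.1] 59 [ 488.6 -194.2    6.1] [ 465. -201.    4.] [ 527. -188.    9.]
green 747 [ 523.44376059 -288.37467072   23.49848041] [ 441.54350532 -344.65470821   20.00224072] [573.93963332 253.06823476 105.20770854]
(300, 205) [471.2 -40.   83.4]
(203, 182) [534.6 207.4  23.9]
(207, 245) [372.1 192.3   5.1]
(253, 203) [478.4  75.1  50.3]
(277, 253) [354.8  12.9  53.8]
(232, 137) [657.3 135.5  26.2]
(275, 137) [649.5  22.7  58.6]
(320, 140) [641.7 -91.7  66.4]
(346, 227) [ 427.7 -168.5    1. ]
```

View pics/crop1.png

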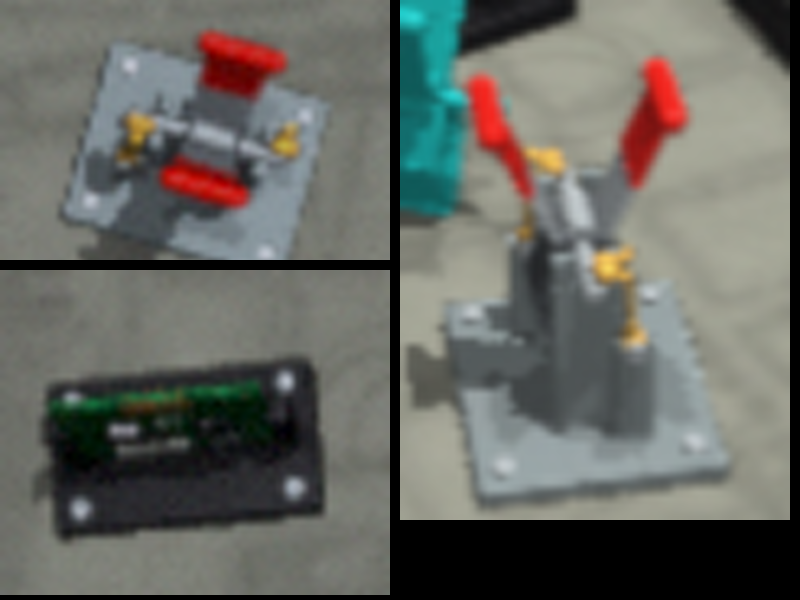

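The crop shows the red clip held by the two brass catches in the grey rack, which confirms the choice. The lower-left part is the card with its copper patch at the middle of the top edge. Now I'll fit the poses.

```bash
cat > fit.py <<'E'
from m import *
def rect(P):
    (c,s,a)=cv2.minAreaRect(P[:,:2].astype(np.float32)); return np.round(c,1),np.round(s,1),round(a,1)
def line(P):
    v=cv2.fitLine(P[:,:2].astype(np.float32),cv2.DIST_HUBER,0,.01,.01).ravel(); return round(float(np.degrees(np.arctan2(v[1],v[0])))%180,1)
if __name__=='__main__':
  for n in('top','side'):
    c=load(n); W=world(c); f=c['frame'].astype(int); r,g,b=f[...,0],f[...,1],f[...,2]
    def reg(x,y,d): return np.hypot(W[...,0]-x,W[...,1]-y)<d
    for x,y in((507,-53),(457,-40)):
        P=W[reg(x,y,30)&(r>110)&(g<80)&(b<80)&(W[...,2]>104)]; print(n,'bar',len(P),P.mean(0).round(1),rect(P),line(P))
    P=W[reg(482,-47,75)&(W[...,2]>4)&(W[...,2]<14)]; print(' rackbase',len(P),rect(P))
    P=W[reg(535,205,80)&(W[...,2]>8)&(W[...,2]<17)]; print(' standbase',len(P),rect(P),P.mean(0))
    P=W[reg(545,205,70)&(W[...,2]>94)]; print(' cardtop',len(P),P.mean(0),P[:,2].max(),rect(P),line(P))
    m=reg(545,205,70)&(W[...,2]>85)&(r>g+10); P=W[m]; print(' copper',len(P),P.mean(0) if len(P) else '',P.min(0) if len(P) else '',P.max(0) if len(P) else '')
    P=W[reg(545,205,70)&(W[...,2]>50)&(W[...,2]<72)]; print(' guides',len(P),rect(P))
    P=W[reg(430,120,40)&(W[...,2]<3)]; print(' table z',np.median(P[:,2]))
E
python3 fit.py
```

```text
top bar 50 [506.6 -52.8 113.6] (array([506.9, -52.8]), array([32.2,  8.4]), 74.3) 73.8
top bar 48 [456.4 -39.5 114.1] (array([457.5, -39.8]), array([30.3, 10.2]), 72.6) 76.0
 rackbase 722 (array([483.8, -41.2]), array([131.6, 143.7]), 78.6)
 standbase 616 (array([538.3, 209.6]), array([ 64.7, 109.9]), 6.9) [531.97298387 206.76039507  12.24560545]
 cardtop 77 [538.00998063 208.08296225 102.85372598] 108.83703210759131 (array([538. , 209.2]), array([ 4.9, 78.5]), 7.3) 97.1
 copper 4 [535.82439618 214.6124025   93.01559909] [534.5396478  210.78619413  89.60869509] [536.55795077 217.40372681  98.83164936]
 guides 112 (array([537.2, 210.3]), array([10.9, 97.6]), 6.4)
 table z 0.4448119258821826
side bar 41 [503.5 -55.8 111.2] (array([504.2, -54.3]), array([29.2,  5.7]), 78.1) 76.6
side bar 43 [454.1 -43.1 111.4] (array([455.3, -40.3]), array([29.7,  7.8]), 74.6) 77.2
 rackbase 790 (array([480.6, -46.3]), array([94.3, 75.5]), 74.0)
 standbase 231 (array([537.3, 209.2]), array([ 62.8, 111.5]), 8.1) [533.30219559 200.8935932   10.86692022]
 cardtop 76 [537.5187212  208.62953648 100.08629012] 105.20770853638348 (array([537.8, 210.2]), array([ 5.1, 82.4]), 6.8) 97.5
 copper 26 [536.46704576 213.68974154  93.19948365] [534.42306818 203.03008233  87.24860709] [538.66125266 224.83585125  99.9080317 ]
 guides 171 (array([535.1, 209.5]), array([11. , 97.7]), 9.4)
 table z -1.315385201501723
```

```bash
cat > go.py <<'E'
import sys,numpy as np
from scipy.spatial.transform import Rotation as R
from cell import robot
def go(x,y,z,yawy):
    """target TCP (mm), world angle (deg) of tool y, tool down"""
    s=robot.state(); R0=R.from_quat(s['tcp_rot']); best=None
    for k in(0,180):
        a=np.radians(yawy+k); Y=np.array([np.cos(a),np.sin(a),0]); Z=np.array([0,0,-1.]); X=np.cross(Y,Z)
        rv=(R0.inv()*R.from_matrix(np.c_[X,Y,Z])).as_rotvec()
        if best is None or np.linalg.norm(rv)<np.linalg.norm(best): best=rv
    print('clock',s['clock'],'tcp',s['tcp_pos'].round(1),'w',round(s['gripper_width'],1),'F',s['wrist_force'].round(1),'M',s['wrist_torque'].round(2))
    print('shift m',(R0.inv().apply(np.array([x,y,z])-s['tcp_pos'])/1000).round(4),'turn',best.round(4),'q',s['q'].round(2))
go(*map(float,sys.argv[1:5]))
E
python3 go.py 481.3 -46.8 190 -15.2
```

```text
clock 0.1 tcp [ 139.5 -583.   230.4] w 85.4 F [-0.   0.3 -0.3] M [0.02 0.06 0.  ]
shift m [ 0.4571 -0.4419  0.0412] turn [-1.4000e-03 -1.0000e-03 -1.0707e+00] q [-1.42  0.13  1.49  0.    1.52 -0.09]
```

```bash
P='[0.457,-0.442,0.040,0,0,-1.071,100]'; python3 -m crank '[[0.038,-0.037,0.003,0,0,-0.09,100],[0.076,-0.074,0.007,0,0,-0.18,100],[0.114,-0.11,0.01,0,0,-0.27,100],[0.152,-0.147,0.013,0,0,-0.36,100],[0.19,-0.184,0.017,0,0,-0.45,100],[0.229,-0.221,0.02,0,0,-0.54,100],[0.267,-0.258,0.023,0,0,-0.63,100],[0.305,-0.295,0.027,0,0,-0.72,100],[0.343,-0.331,0.03,0,0,-0.81,100],[0.381,-0.368,0.033,0,0,-0.9,100],[0.419,-0.405,0.037,0,0,-0.99,100],[0.457,-0.442,0.04,0,0,-1.071,100]]'; python3 go.py 481.3 -46.8 190 -15.2
```

```text
clock: 1.3
tcp_pos: [462.0, -76.5, 193.3]
tcp_rot: [0.793, 0.609, -0.0, 0.0]
wrist_force: [1.1, -1.1, -0.5]
gripper_width: 85.5
clock 1.3 tcp [462.  -76.5 193.3] w 85.5 F [ 1.1 -1.1 -0.5] M [-0.04 -0.01  0.05]
shift m [0.0337 0.011  0.0033] turn [0.0001 0.0001 0.004 ] q [-0.27 -0.21  1.89 -0.    1.46 -0.01]
```

```bash
python3 -m crank '[[0,0,0,0,0,0,100],[0,0,0,0,0,0,100],[0,0,0,0,0,0,100]]'; python3 go.py 481.3 -46.8 150 -15.2; python3 - <<'E'
from m import *
T=snap('top');S=snap('side')
A=cv2.resize(T['frame'][150:250,240:360,::-1],(396,330),interpolation=cv2.INTER_CUBIC)
B=cv2.resize(S['frame'][120:290,200:330,::-1],(396,518),interpolation=cv2.INTER_CUBIC)
im=np.zeros((520,800,3),np.uint8);im[:330,:396]=A;im[:518,400:796]=B;cv2.imwrite('pics/above.png',im)
E
```

```text
clock: 1.6
tcp_pos: [461.0, -79.1, 193.3]
tcp_rot: [0.795, 0.607, -0.0, -0.0]
wrist_force: [0.3, -0.0, 0.4]
gripper_width: 85.7
clock 1.6 tcp [461.  -79.1 193.3] w 85.7 F [ 0.3 -0.   0.4] M [-0.01  0.01 -0.04]
shift m [0.0365 0.0112 0.0432] turn [-0.0008  0.0005 -0.0005] q [-0.28 -0.21  1.89 -0.    1.46 -0.01]
```

View pics/above.png

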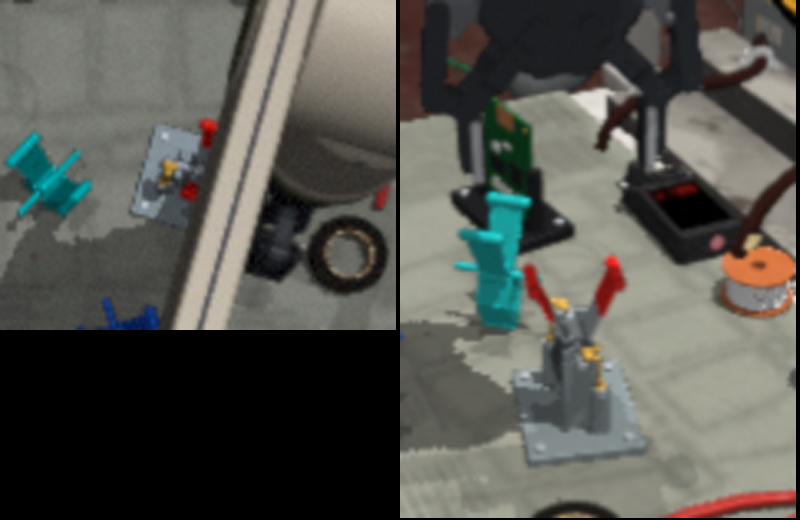

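The side view shows the gripper above and to the left of the red clip, with the bars undisturbed. The move stopped about 38 mm short, so I'll finish it and go lower.

```bash
python3 -m crank '[[0.0365,0.0112,0,0,0,0,100],[0.0365,0.0112,0.020,0,0,0,100],[0.0365,0.0112,0.0432,0,0,0,100],[0.0365,0.0112,0.0432,0,0,0,100],[0.0365,0.0112,0.0432,0,0,0,100],[0.0365,0.0112,0.0432,0,0,0,100]]'; python3 go.py 481.3 -46.8 90 -15.2; python3 - <<'E'
from m import *
T=snap('top');S=snap('side')
s=robot.state()['tcp_pos']
im=S['frame'][130:290,190:340,::-1]; im=cv2.resize(im,(750,800)); im=np.ascontiguousarray(im[:600])
d=np.array([np.cos(np.radians(-15.2)),np.sin(np.radians(-15.2)),0])
for k in(-42.7,0,42.7):
    u,v=proj(S,s+k*d); cv2.circle(im,(int((u-190)*5),int((v-130)*5)),4,(255,0,255),1)
cv2.imwrite('pics/above2.png',im)
W=world(S); f=S['frame'].astype(int)
for x,y in((507,-53),(457,-40)):
    P=W[(np.hypot(W[...,0]-x,W[...,1]-y)<30)&(f[...,0]>110)&(f[...,1]<80)&(W[...,2]>104)]; print(len(P),P.mean(0).round(1))
E
```

```text
clock: 2.3
tcp_pos: [482.4, -47.2, 151.8]
tcp_rot: [0.795, 0.607, 0.001, 0.001]
wrist_force: [-0.2, -0.3, 0.3]
gripper_width: 85.4
clock 2.3 tcp [482.4 -47.2 151.8] w 85.4 F [-0.2 -0.3  0.3] M [ 0.07  0.02 -0.01]
shift m [ 0.0001 -0.0013  0.0618] turn [ 0.0019 -0.0001 -0.0013] q [-0.2  -0.14  1.9  -0.    1.37  0.06]
44 [503.6 -55.9 110.8]
39 [453.9 -44.1 111.6]
```

View pics/above2.png

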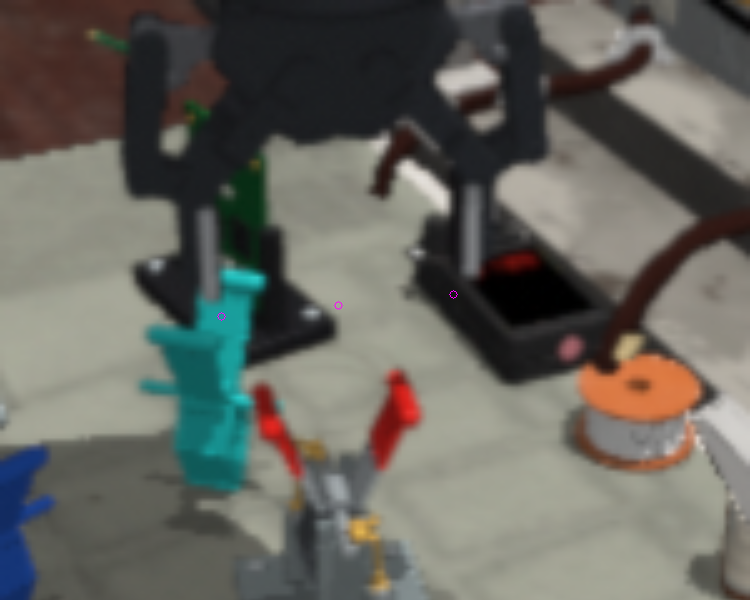

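The fingertips are at (208,298) and (470,277), straddling the clip with their midpoint on the projected TCP line. The open tips stand about 12 mm above the TCP, as stated. Descending.

```bash
python3 -m crank '[[0,-0.0015,0.03,0.001,0,-0.001,100],[0,-0.0015,0.055,0.001,0,-0.001,100],[0,-0.0015,0.066,0.001,0,-0.001,100],[0,-0.0015,0.066,0.001,0,-0.001,80],[0,-0.0015,0.066,0.001,0,-0.001,76],[0,-0.0015,0.066,0.001,0,-0.001,76],[0,-0.0015,0.066,0.001,0,-0.001,76]]'; python3 go.py 481 -46.5 85 -15.2
```

```text
clock: 3.1
tcp_pos: [481.4, -46.1, 85.8]
tcp_rot: [0.794, 0.608, 0.0, 0.0]
wrist_force: [0.2, 0.5, 0.3]
gripper_width: 64.8
clock 3.1 tcp [481.4 -46.1  85.8] w 64.8 F [0.2 0.5 0.3] M [0.06 0.03 0.01]
shift m [-0.0005 -0.0003  0.0008] turn [ 0.0013 -0.0001  0.0014] q [-0.2  -0.07  1.96  0.    1.24  0.06]
```

```bash
python3 -m crank '[[0,0,0,0,0,0,68],[0,0,-0.001,0,0,0,64],[0,0,-0.001,0,0,0,64],[0,0,-0.001,0,0,0,64]]'; python3 go.py 481 -46.5 85 -15.2
```

```text
clock: 3.5
tcp_pos: [481.6, -46.1, 86.7]
tcp_rot: [0.794, 0.608, 0.001, 0.001]
wrist_force: [0.5, -0.5, 6.8]
gripper_width: 54.8
clock 3.5 tcp [481.6 -46.1  86.7] w 54.8 F [ 0.5 -0.5  6.8] M [-0.02 -0.11  0.04]
shift m [-0.0005 -0.0005  0.0017] turn [ 0.0018 -0.0002  0.0013] q [-0.2  -0.07  1.96  0.    1.24  0.06]
```

Sideways force is close to zero, so the grip is centred. I'll keep squeezing while rising with the bars.

```bash
python3 -m crank '[[0,0,-0.002,0,0,0,56],[0,0,-0.003,0,0,0,50],[0,0,-0.004,0,0,0,44],[0,0,-0.005,0,0,0,40],[0,0,-0.005,0,0,0,40]]'; python3 go.py 481 -46.5 95 -15.2
```

```text
clock: 4.0
tcp_pos: [481.0, -46.0, 91.0]
tcp_rot: [0.794, 0.608, 0.0, 0.0]
wrist_force: [1.1, -0.1, 6.5]
gripper_width: 34.2
clock 4.0 tcp [481. -46.  91.] w 34.2 F [ 1.1 -0.1  6.5] M [-0.04 -0.16  0.04]
shift m [-0.0005  0.0001 -0.004 ] turn [ 0.0005 -0.0001  0.0013] q [-0.2  -0.07  1.96  0.    1.25  0.06]
```

```bash
python3 -m crank '[[0,0,-0.001,0,0,0,34],[0,0,-0.002,0,0,0,26],[0,0,-0.002,0,0,0,15],[0,0,-0.002,0,0,0,10],[0,0,-0.002,0,0,0,10]]'; python3 go.py 481 -46.5 95 -15.2
python3 - <<'E'
from m import *
S=snap('side'); im=S['frame'][150:290,210:310,::-1]; cv2.imwrite('pics/grip.png',cv2.resize(im,(428,600),interpolation=cv2.INTER_CUBIC))
E
```

```text
clock: 4.5
tcp_pos: [480.7, -45.9, 92.7]
tcp_rot: [0.794, 0.608, -0.0, -0.0]
wrist_force: [0.4, -0.2, 5.8]
gripper_width: 22.5
clock 4.5 tcp [480.7 -45.9  92.7] w 22.5 F [ 0.4 -0.2  5.8] M [ 0.01 -0.09 -0.02]
shift m [-0.0005  0.0004 -0.0023] turn [-0.0003 -0.0001  0.0013] q [-0.2  -0.07  1.96  0.    1.26  0.06]
```

View pics/grip.png

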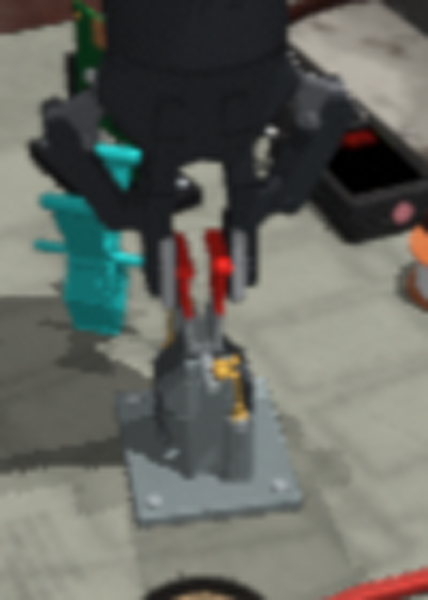

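The side view shows both red bars between the pads, with the bar ends at about (185,268) and (225,265), roughly mid-pad. The measured width of 22.5 mm is below the stated 27 mm. I'll check whether it is settled, then pull up.

```bash
python3 -m crank '[[0,0,0,0,0,0,10],[0,0,0,0,0,0,10],[0,0,0,0,0,0,10]]'; python3 go.py 481 -46.5 95 -15.2
python3 - <<'E'
from m import *
S=snap('side');T=snap('top')
for n,c in(('side',S),('top',T)):
    W=world(c); f=c['frame'].astype(int)
    m=(np.hypot(W[...,0]-481,W[...,1]+46.5)<40)&(f[...,0]>100)&(f[...,1]<70)&(W[...,2]>70)
    P=W[m]
    if len(P)<3: continue
    d=np.array([np.cos(np.radians(-15.2)),np.sin(np.radians(-15.2))]);e=np.array([-d[1],d[0]])
    q=(P[:,:2]-[481,-46.5]); x=q@d; y=q@e
    for i in np.argsort(P[:,2])[::-1][:60:2]: print(n,round(x[i],1),round(y[i],1),P[i,2].round(1))
E
```

```text
clock: 4.85
tcp_pos: [480.7, -46.0, 92.7]
tcp_rot: [0.794, 0.608, -0.0, -0.0]
wrist_force: [0.4, -0.2, 5.5]
gripper_width: 22.6
clock 4.85 tcp [480.7 -46.   92.7] w 22.6 F [ 0.4 -0.2  5.5] M [-0.02 -0.08 -0.05]
shift m [-0.0004  0.0004 -0.0023] turn [-0.0003 -0.      0.0013] q [-0.2  -0.07  1.96  0.    1.26  0.06]
side 7.1 8.5 118.3
side 6.0 2.0 118.1
side 6.1 -8.0 117.8
side -8.1 8.8 117.6
side -10.1 -4.3 117.3
side 5.1 -13.8 117.3
side -7.5 -11.4 117.2
side 6.8 7.1 117.0
side 9.4 -10.6 116.8
side -11.0 -10.0 116.7
side -7.1 3.2 116.6
side 4.6 -5.7 116.5
side -7.8 -13.4 116.4
side 8.3 -6.1 116.3
side 7.1 -2.2 116.2
side 9.1 -12.6 116.0
side 4.0 12.9 115.9
side 4.7 5.9 115.7
side 2.9 6.3 115.7
side -11.2 -11.3 115.4
side -13.0 -10.9 115.3
side -8.1 -14.8 115.1
side -9.8 -14.2 114.9
side 5.2 -13.6 114.9
side 3.9 1.1 114.4
side -13.2 -11.9 113.8
side 3.7 -11.1 113.4
side -10.0 -14.7 113.1
side 3.2 -2.9 112.6
side 7.0 -13.4 112.3
```

Settled, with bar tops at about 118 mm, which agrees with the fully squeezed height (113.5 + 4.5). Pulling straight up.

```bash
python3 -m crank '[[0,0,-0.004,0,0,0,10],[0,0,-0.008,0,0,0,10],[0,0,-0.012,0,0,0,10],[0,0,-0.016,0,0,0,10],[0,0,-0.02,0,0,0,10],[0,0,-0.025,0,0,0,10],[0,0,-0.035,0,0,0,10],[0,0,-0.045,0,0,0,10],[0,0,-0.055,0,0,0,10]]'; python3 -m crank '[[0,0,-0.02,0,0,0,10],[0,0,-0.04,0,0,0,10],[0,0,-0.055,0,0,0,10],[0,0,-0.055,0,0,0,10],[0,0,-0.055,0,0,0,10],[0,0,-0.055,0,0,0,10]]'; python3 go.py 481 -46.5 200 -15.2
python3 - <<'E'
from m import *
S=snap('side'); im=S['frame'][90:250,200:320,::-1]; cv2.imwrite('pics/lift.png',cv2.resize(im,(450,600),interpolation=cv2.INTER_CUBIC))
E
```

```text
clock: 5.85
tcp_pos: [480.7, -46.0, 148.6]
tcp_rot: [0.794, 0.608, -0.0, -0.0]
wrist_force: [0.1, 0.1, -0.3]
gripper_width: 22.8
clock: 6.45
tcp_pos: [479.9, -45.8, 201.2]
tcp_rot: [0.794, 0.608, -0.001, -0.001]
wrist_force: [-0.2, 0.2, -0.9]
gripper_width: 23.0
clock 6.45 tcp [479.9 -45.8 201.2] w 23.0 F [-0.2  0.2 -0.9] M [ 0.06 -0.03  0.03]
shift m [-0.0004  0.0013  0.0012] turn [-0.0028  0.0001  0.0013] q [-0.2  -0.18  1.84  0.    1.48  0.06]
```

View pics/lift.png

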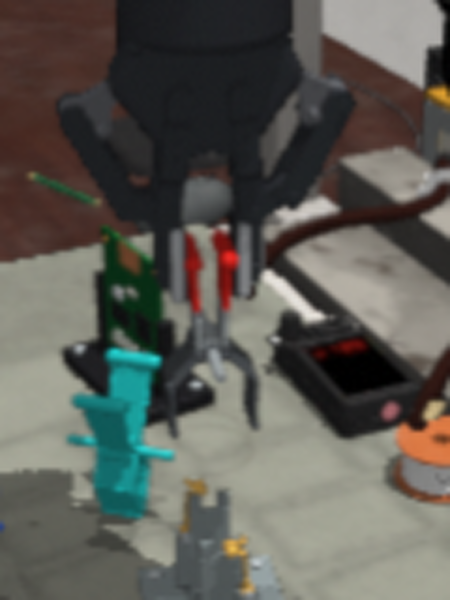

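The clip is out of the rack, gaping and upright, with jaw lips at (175,435) and (253,427). Now I'll measure it relative to the tool.

```bash
cat > rel.py <<'E'
from m import *
import sys
from scipy.spatial.transform import Rotation as R
def rel(ns=('side',)):
    st=robot.state(); p=st['tcp_pos']; M=R.from_quat(st['tcp_rot']).as_matrix()
    for n in ns:
        c=load(n); W=world(c); f=c['frame'].astype(int)
        L=(W-p)@M   # tool axes
        m=(np.abs(L[...,0])<45)&(np.abs(L[...,1])<32)&(L[...,2]>5)&(L[...,2]<90)
        for lo in range(6,84,4):
            k=m&(L[...,2]>=lo)&(L[...,2]<lo+4)
            for s in(-1,1):
                P=L[k&(L[...,1]*s>0)]
                if len(P): print(n,lo,s,len(P),'x %.1f..%.1f y %.1f..%.1f'%(P[:,0].min(),P[:,0].max(),P[:,1].min(),P[:,1].max()),'med',np.median(P,0).round(1))
        red=(np.abs(L[...,0])<30)&(np.abs(L[...,1])<25)&(L[...,2]>-40)&(L[...,2]<30)&(f[...,0]>100)&(f[...,1]<70)
        P=L[red]; print(n,'red',len(P),'top z',np.sort(P[:,2])[:6].round(1) if len(P) else '')
rel(sys.argv[1:])
E
python3 rel.py side; python3 go.py 537.8 209.7 201 7.1
```

```text
side 6 -1 3 x -10.0..1.7 y -8.0..-6.2 med [-8.8 -7.8  8.2]
side 6 1 8 x -11.0..9.0 y 5.7..8.1 med [-5.3  6.2  8.1]
side 10 -1 6 x -10.8..2.3 y -8.0..-6.1 med [-9.  -7.1 11.6]
side 10 1 7 x -11.1..8.1 y 5.3..8.1 med [-0.9  5.7 11.7]
side 14 -1 5 x -10.1..5.9 y -7.9..-6.2 med [-8.3 -7.5 16.3]
side 14 1 8 x -9.2..6.3 y 5.1..8.2 med [-6.6  6.  15.3]
side 18 -1 11 x -8.0..8.0 y -7.5..-0.3 med [ 3.1 -2.2 20.8]
side 18 1 16 x -9.5..9.5 y 0.1..6.2 med [-3.4  2.3 20.4]
side 22 -1 24 x -32.3..9.9 y -7.8..-0.3 med [-6.7 -3.2 24.4]
side 22 1 19 x -32.9..9.2 y 0.4..8.6 med [-8.1  4.2 24.3]
side 26 -1 31 x -32.9..10.0 y -9.9..-0.4 med [-9.8 -4.7 27.9]
side 26 1 23 x -32.2..34.1 y 0.1..9.9 med [-9.6  2.6 27.2]
side 30 -1 20 x -12.3..14.1 y -12.6..-4.9 med [ -4.5 -10.3  32.6]
side 30 1 10 x -31.7..3.9 y 0.7..12.3 med [-10.9   8.5  31.4]
side 34 -1 15 x -11.4..12.2 y -14.7..-10.5 med [ -2.1 -13.3  36.2]
side 34 1 15 x -12.1..13.3 y 11.3..15.9 med [-5.  14.3 35.6]
side 38 -1 23 x -11.9..12.2 y -20.7..-14.2 med [  1.7 -16.9  39.5]
side 38 1 15 x -12.8..13.9 y 16.7..20.6 med [-2.  18.5 40.5]
side 42 -1 
[... 541 characters left out ...]
.2 -20.7  59.5]
side 58 1 7 x -12.5..14.1 y 19.0..20.2 med [-6.2 19.4 60. ]
side 62 -1 6 x -12.8..-0.9 y -20.7..-17.9 med [-10.6 -20.3  62.5]
side 62 1 9 x -10.7..13.3 y 18.9..20.5 med [ 1.5 19.2 64.9]
side 66 -1 7 x -12.7..12.2 y -21.7..-18.2 med [ -9.8 -20.2  68.6]
side 66 1 9 x -11.7..12.5 y 18.1..20.5 med [-1.3 19.  68.8]
side 70 -1 7 x -10.9..11.3 y -21.3..-18.4 med [ -2.7 -20.5  70.4]
side 70 1 5 x -12.1..11.5 y 18.4..22.3 med [-10.1  18.9  70.4]
side red 121 top z [-25.3 -25.1 -25.  -25.  -24.9 -24.9]
clock 6.5 tcp [479.7 -45.8 201. ] w 22.6 F [ 0.   0.  -1.2] M [-0.01 -0.02  0.01]
shift m [ 0.2618 -0.0106  0.    ] turn [-0.0032 -0.0005 -0.3879] q [-0.2  -0.18  1.84  0.    1.48  0.06]
```

Pin is about 27.5 mm below the TCP, lips about 73 mm, and the clip is centred within 0.6 mm and square. Carrying it over the card.

```bash
python3 -m crank '[[0.01,0,-0.003,0,0,-0.015,10],[0.03,-0.001,-0.006,0,0,-0.045,10],[0.055,-0.002,-0.01,0,0,-0.08,10],[0.085,-0.003,-0.01,0,0,-0.125,10],[0.115,-0.004,-0.01,0,0,-0.17,10],[0.145,-0.005,-0.01,0,0,-0.215,10],[0.175,-0.006,-0.01,0,0,-0.26,10],[0.2,-0.008,-0.01,0,0,-0.3,10],[0.225,-0.009,-0.01,0,0,-0.335,10],[0.245,-0.01,-0.01,0,0,-0.365,10],[0.257,-0.0105,-0.01,0,0,-0.38,10],[0.262,-0.0105,-0.01,0,0,-0.388,10]]'; python3 -m crank '[[0,0,0,0,0,0,10],[0,0,0,0,0,0,10],[0,0,0,0,0,0,10]]'; python3 go.py 538.2 209.8 200 7.1
python3 - <<'E'
from m import *
S=snap('side');T=snap('top'); im=S['frame'][60:220,170:290,::-1]; im2=T['frame'][110:230,150:270,::-1]
o=np.zeros((600,800,3),np.uint8);o[:533,:400]=cv2.resize(im,(400,533),interpolation=cv2.INTER_CUBIC);o[:395,404:799]=cv2.resize(im2,(395,395),interpolation=cv2.INTER_CUBIC);cv2.imwrite('pics/over.png',o)
for n,c in(('side',S),('top',T)):
    W=world(c); f=c['frame'].astype(int)
    m=(np.hypot(W[...,0]-538,W[...,1]-210)<50)&(W[...,2]>85)&(W[...,2]<110)&(np.abs(W[...,0]-538+0.125*(W[...,1]-210))<12)
    P=W[m]; print(n,len(P),P.mean(0).round(1) if len(P) else '', P.max(0).round(1) if len(P) else '')
    if len(P)>10: print(cv2.minAreaRect(P[:,:2].astype(np.float32)))
    m=m&(f[...,0]>f[...,1]+10); P=W[m]; print(' copper',len(P),P.mean(0).round(1) if len(P) else '',P.min(0).round(1) if len(P) else '', P.max(0).round(1) if len(P) else '')
E
python3 rel.py side | awk '$2>=54||/red/'
```

```text
clock: 7.7
tcp_pos: [538.4, 211.0, 211.9]
tcp_rot: [0.661, 0.75, -0.001, -0.001]
wrist_force: [0.4, 0.3, -0.4]
gripper_width: 22.7
clock: 8.0
tcp_pos: [538.7, 208.9, 212.4]
tcp_rot: [0.662, 0.749, -0.0, -0.0]
wrist_force: [-0.2, 0.3, -0.7]
gripper_width: 22.9
clock 8.0 tcp [538.7 208.9 212.4] w 22.9 F [-0.2  0.3 -0.7] M [-0.02  0.02  0.01]
shift m [ 0.001  -0.0004  0.0124] turn [-0.001  -0.0002 -0.0012] q [0.28 0.08 1.58 0.   1.49 0.16]
side 128 [537.5 207.7  95.8] [543.8 252.  105.2]
((537.4237060546875, 210.7701873779297), (4.962762832641602, 83.08802795410156), 6.019110679626465)
 copper 28 [536.3 214.7  94. ] [535.  201.2  86.7] [538.4 243.2 104.5]
top 1 [535.5 248.7 103.2] [535.5 248.7 103.2]
 copper 0   
side 54 -1 9 x -11.2..13.6 y -21.3..-20.4 med [ -1.  -20.9  56. ]
side 54 1 11 x -14.0..13.8 y 18.2..20.5 med [-0.3 19.3 55.3]
side 58 -1 7 x -12.8..10.2 y -21.3..-19.3 med [ -1.  -21.   59.6]
side 58 1 9 x -10.2..12.4 y 18.6..20.2 med [ 2.4 19.2 59.8]
side 62 -1 9 x -11.7..12.4 y -21.5..-18.9 med [ -3.1 -20.   64.9]
side 62 1 8 x -9.8..9.9 y 17.6..20.3 med [-0.3 18.6 63.6]
side 66 -1 11 x -13.1..11.7 y -23.0..-19.6 med [ -2.7 -20.9  68.7]
side 66 1 12 x -11.2..16.0 y 17.4..22.2 med [-2.5 19.1 68. ]
side 70 -1 5 x -9.9..10.0 y -21.8..-17.9 med [ -6.5 -21.   71.2]
side 70 1 5 x -10.5..12.0 y 17.7..19.7 med [ 0.6 18.4 71.5]
side 74 -1 1 x -8.2..-8.2 y -17.5..-17.5 med [ -8.2 -17.5  74.2]
side red 107 top z [-24.5 -23.8 -23.7 -23.5 -23.4 -23. ]
```

View pics/over.png

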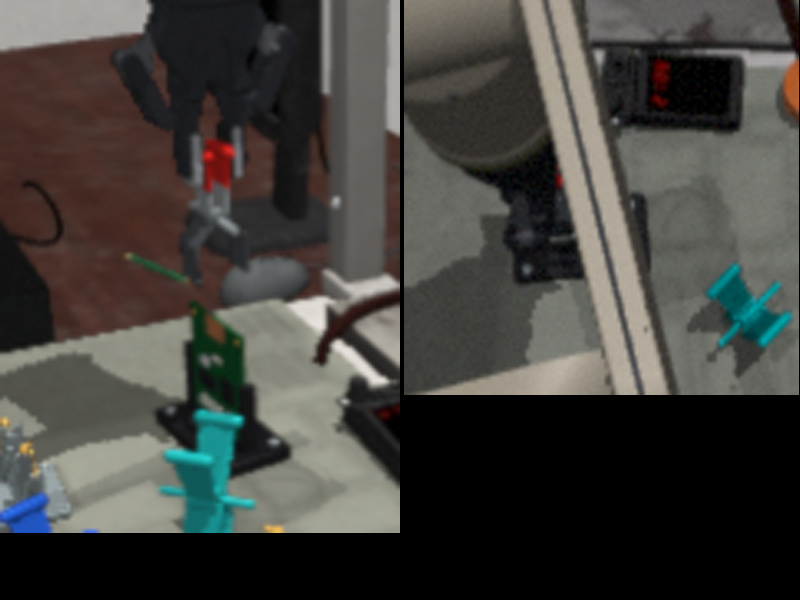

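The side view shows the open clip upright above the card, lips near (190,280) and (242,262), card top near (215,320). Lateral error is about 1 mm. Lowering in two stages.

```bash
python3 -m crank '[[0.001,-0.0005,0.008,-0.001,0,-0.001,10],[0.001,-0.0005,0.018,-0.001,0,-0.001,10],[0.001,-0.0005,0.026,-0.001,0,-0.001,10],[0.001,-0.0005,0.032,-0.001,0,-0.001,10],[0.001,-0.0005,0.038,-0.001,0,-0.001,10],[0.001,-0.0005,0.044,-0.001,0,-0.001,10],[0.001,-0.0005,0.05,-0.001,0,-0.001,10],[0.001,-0.0005,0.055,-0.001,0,-0.001,10],[0.001,-0.0005,0.057,-0.001,0,-0.001,10],[0.001,-0.0005,0.057,-0.001,0,-0.001,10],[0.001,-0.0005,0.057,-0.001,0,-0.001,10],[0.001,-0.0005,0.057,-0.001,0,-0.001,10]]'; python3 go.py 538.1 210.1 155.5 7.1
python3 - <<'E'
from m import *
S=snap('side'); im=S['frame'][110:200,200:270,::-1]; cv2.imwrite('pics/final.png',cv2.resize(im,(466,600),interpolation=cv2.INTER_CUBIC))
E
python3 rel.py side | awk '$2>=22||/red/'
```

```text
clock: 9.3
tcp_pos: [538.3, 210.7, 155.8]
tcp_rot: [0.662, 0.75, 0.0, 0.0]
wrist_force: [0.5, -0.3, -1.2]
gripper_width: 22.2
clock 9.3 tcp [538.3 210.7 155.8] w 22.2 F [ 0.5 -0.3 -1.2] M [ 0.01 -0.   -0.06]
shift m [-0.0006 -0.0003  0.0003] turn [ 0.0008 -0.0005  0.0011] q [0.28 0.12 1.64 0.   1.38 0.16]
side 22 -1 15 x -29.3..24.5 y -9.0..-0.2 med [-6.9 -6.2 24.5]
side 22 1 6 x -11.1..-4.7 y 1.3..7.0 med [-9.2  4.3 24. ]
side 26 -1 25 x -31.2..28.7 y -10.4..-0.7 med [-7.3 -3.5 27.6]
side 26 1 12 x -31.1..34.1 y 0.1..10.0 med [-11.5   1.8  26.9]
side 30 -1 17 x -14.1..31.6 y -13.1..-0.2 med [ -6.9 -10.2  32.2]
side 30 1 2 x -12.8..-12.2 y 8.3..10.5 med [-12.5   9.4  32.3]
side 34 -1 15 x -11.5..12.0 y -16.7..-11.0 med [ -0.1 -13.9  35.9]
side 34 1 1 x -11.2..-11.2 y 14.2..14.2 med [-11.2  14.2  35.4]
side 38 -1 19 x -13.1..13.8 y -21.0..-12.1 med [ -0.6 -17.1  41.2]
side 38 1 2 x -10.6..-10.0 y 14.8..17.2 med [-10.3  16.   38.9]
side 42 -1 8 x -11.4..12.6 y -21.5..-19.4 med [ -2.4 -20.4  44.9]
side 42 1 4 x -11.7..-9.3 y 17.8..22.0 med [-10.4  20.1  43.8]
side 46 -1 8 x -11.1..12.6 
[... 441 characters left out ...]
9.8 med [-2.9 19.6 60.1]
side 62 -1 27 x -39.4..20.3 y -21.4..-0.3 med [-6.2 -1.8 64. ]
side 62 1 8 x -39.1..9.1 y 0.0..20.3 med [-0.3 18.6 63.8]
side 66 -1 25 x -38.8..21.4 y -21.8..-0.1 med [-7.6 -1.9 68. ]
side 66 1 6 x -10.9..10.7 y 18.9..19.8 med [-2.2 19.4 67.6]
side 70 -1 24 x -39.7..19.8 y -21.6..-0.1 med [-9.4 -1.7 71.7]
side 70 1 4 x -10.8..22.9 y 0.2..21.7 med [-9.6 19.5 71.3]
side 74 -1 18 x -42.0..22.0 y -3.0..-0.5 med [-10.4  -1.5  75.5]
side 74 1 1 x -37.4..-37.4 y 0.5..0.5 med [-37.4   0.5  74.9]
side 78 -1 17 x -39.6..20.6 y -2.5..-0.2 med [-9.6 -1.2 80.3]
side 82 -1 19 x -39.9..16.1 y -3.5..-0.1 med [-13.2  -1.4  83.9]
side red 99 top z [-25.2 -25.  -24.6 -24.5 -24.5 -24.1]
```

View pics/final.png

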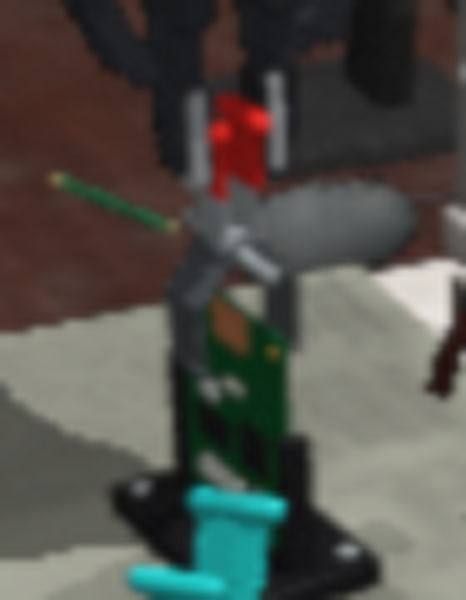

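The side view shows the card edge between the gaping jaws with the copper patch centred at (230,327). The card is at tool y about 0, its top edge about 50 mm below the TCP, midway between pin (27) and lips (73), with no contact force. One last squareness check.

```bash
python3 - <<'E'
from m import *
from scipy.spatial.transform import Rotation as R
c=load('side'); W=world(c); st=robot.state(); L=(W-st['tcp_pos'])@R.from_quat(st['tcp_rot']).as_matrix()
def f(m):
    P=L[m]; v=cv2.fitLine(P[:,:2].astype(np.float32),cv2.DIST_HUBER,0,.01,.01).ravel(); return len(P),round(float(np.degrees(np.arctan(v[1]/v[0]))),2)
z=L[...,2]; x=L[...,0]; y=L[...,1]
print('card yaw rel tool deg',f((z>52)&(z<90)&(abs(x)<36)&(abs(y)<6)))
print('jaw yaw',f((z>42)&(z<72)&(abs(x)<13)&(y<-18)&(y>-24)), 'pin', f((z>22)&(z<30)&(abs(y)<4)&(abs(x)<36)&(abs(x)>15)))
E
```

```text
card yaw rel tool deg (151, 0.07)
jaw yaw (59, -1.15) pin (17, -0.54)
```

Square within about 1°. Handing in.

```bash
python3 -c "
from cell import robot
s=robot.state();print(s['clock'],s['tcp_pos'],s['gripper_width'],s['wrist_force'])
print(robot.close_job())"
```

```text
9.35 [538.31088926 210.77219578 155.80830546] 22.415436599155964 [-0.28168967 -0.31509358 -0.8325854 ]
the job is handed in; nothing more can be done
None
```

I squeezed the red-handled clip open, pulled it straight up past both catches and lowered it over the copper patch. I handed the job in at 9.35 s with the gripper still holding it open; no verdict was reported.

**Last checks:**
- **Height:** the card's top edge is about 50 mm below the tool tip, midway between the hinge pin at 27 mm and the jaw lips at 73 mm.
- **Centring:** the card is within about 0.5 mm of the middle of the jaws.
- **Squareness:** the card is about 0.1° off the tool, and the jaws and pin read within about 1°.
- **Contact:** the wrist force was only about 1 N, close to the clip's weight, so nothing is touching the card.

**Disagreements:** the gripper reads about 22.5 mm, below the stated 27 mm over the handle bars. The camera put the bars at roughly 25 to 27 mm and their tops at the fully squeezed height, so I took the clip to be at its stop. The first approach to the clip stopped about 38 mm short, and I made that up before gripping.

I did not re-measure the reel, radio module, bottle and tape at the end. No move went near them.

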